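Bolt the tire lever into its rack

ROBOT

A 6-joint arm with a two-finger parallel gripper is mounted at the origin on the work surface. World frame = base frame: x ahead of the robot, y to its left, z up, the work surface at z = 0. Lengths are in m, angles in rad, forces in N, time in s.
With the tool pointing down it reaches from about 0.35 to 0.775 m from the base axis. Payload 5.5 kg.
Tool frame: the origin (TCP) lies at the very end of the fingers, on their centre line; the grasp point (between the pads) lies 19 mm behind it; z points along the fingers, y is the line along which they close (so a half turn about z gives the same grasp; the last joint's range is limited). The gripper opens to 85 mm and grips with 20 to 120 N. Pads are 22 mm wide; open, the fingers measure 114 mm over their backs; the gripper's body (76 mm by 85 mm) begins 54 mm behind the grasp point. The pads swing forward as they close: fully open they stand 13 mm farther back than shut.
Start: joints at [1.036, 0.313, 0.046, 1.304, 0, 1.431], TCP at [0.221, 0.531, 0.231] pointing down, gripper open.
Joint ranges: [-2.76, 2.76], [-0.86, 1.69], [-1.03, 1.26], [-2.2, 2.34], [-1.47, 1.5], [-3.14, 3.14]. Speed limits (rad/s): [2.57, 2.57, 3.14, 3.14, 3.14, 3.14].

INTERFACE

Orientations are given as a unit quaternion [w, x, y, z].
In Python, from workcell import env, cams, ticket, spotter gives the robot as it stands.
- The arm moves only by the tool jog_arm, never from a script. Its argument "increments" is a list that holds one entry, the list of rows, each a list of 7 numbers: the shift along the tool's x, y, z in units of 0.25 m (1.0 is 0.25 m), then the turn, a rotation vector about the tool's x, y, z in units of 180 degrees (1.0 is 180 degrees), then the closure in counts, from 0 (fully open) to 255 (shut). A call has 1 to 20 rows; each row shifts and turns the commanded pose from where the row before left it, along the tool's axes as they then stand; what a row does not reach is not made up. A row lasts 1/10 s, in which the tool goes at most 50 mm and 8.59 degrees, less where a joint would pass 70% of its speed; a pose out of reach is approached as far as the arm can. A call with a number of a shift or a turn outside -1 to 1 is refused whole. A call with a gripper value outside its range is refused whole. The fingers move at their own pace and stop on an object; "force" is the grip in N (left out, the last holds). Time passes only in rows, so rows that do not move let the fingers close. It gives the time, the measured TCP pose, the force, the opening and the grip force at its end, in the units of the state.
- env.get_state(): the state, without advancing time (a new reading comes with each control period).
- cams.read_camera(name): name is "side" or "top"; returns a dict with "pixels" (400x640x3 uint8, red, green, blue), "fx", "fy", "cx", "cy" (pixels), "xyz" and "attitude" of the camera in the world. Camera axes: x right, y down, z forward; pixel columns grow to the right and rows downward; lengths in m; the calibration is good to about 2 mm. A picture is of the moment at which its call begins. There is no depth.
- ticket.hand_in(): hands the job in; it is judged then, once.
Trained networks look in the newest picture that a camera, given by its name, has taken for a name from the list of things; names that differ only in an ending like _2 or _b are one class to them, and where a whole thing is asked for, a point or a joint stands for the part that bears it (a point fixed in the world has none). Each returns a list of dicts, best first, with "conf" (0 to 1); they miss things now and then, are a little off and sometimes report something else, mostly with a low value. They report only what shows in the picture. A call takes as long as a camera call. They do not tell look-alikes from the thing itself.
- spotter.find_in(target, camera): "uv" ([column, row] in pixels, amid what is visible of it).
- spotter.cut_out(target, camera): "region" (400x640 bool, what is visible of it) and "uv" ([column, row] in pixels, amid what is visible of it).
- spotter.landmark_of(target, camera): "uv" ([column, row] in pixels: a listed point, or the origin of a listed thing).
The state is a dict: "clock": time; "joint_pos": joint angles; "qvel": joint speeds; "tau": joint torques, N m; "tcp_pos": TCP position; "orientation": TCP orientation; "wrist_force": force on the tool from outside, world axes, zero at the start; "ft_torque": the same for the moment, N m; "finger_gap": finger opening in m; "grip_force": force on a finger pad.
Only numpy, scipy, OpenCV 4.12 (cv2) and the standard library are available. Lean on these libraries where they do the work, as an engineer would, in place of code of your own. Each camera call takes 0.05 s, during which the arm holds its last target. There are 200 camera calls.

TASK

Put the red tire lever back in its place on the sloping blue rack: lying flat on the slope, pointing up it, with its lower end between the two cheeks at the foot and resting on or close to the ledge; lower it there, do not drop it. Then slide the bolt across over it, fully home in the brass keeper, and leave both so. Do not knock the lamp tube above the rack, and leave the spanner, the parts box, the bell and the brake adjuster where they lie.

Things in the scene. Friction and masses are not known exactly. Their poses are not given: they have to be found in the camera images.
- lever: Red steel tire lever, a straight bar 190 long, 20 wide, 12 thick (the last 20 mm at each end are 8 thick, 18 wide), about 0.25 kg. Origin: centre of its underside; x along its length, z up out of its top face. It starts flat on the work surface, left or right of the rack; either end may go uppermost.
- bed: Sloping face of the fixed blue steel rack, 222 long (x -10 to 212), 310 wide (y -155 to 155), at 25 degrees, lower edge towards the robot. x up the slope, y level to the left, z square out of the face; origin on the face, 90 above the work surface, at the foot ledge's inner side. The barrel bolt lies across it on x = 165: guides at y = 73 to 93 and -42 to -20, 35 high, 34 long in x.
- bolt (a joint): Barrel bolt's slide, m: 0 withdrawn, 0.075 fully home at its stop, growing towards bed -y (robot's right). Steel rod 12 in diameter, 195 long, axis 24 off the face (6 mm clear over the lever); its tip is at bed y = -40 at 0, enters the keeper at 0.055 and is 20 deep at 0.075. Stays where left; friction about 2.5 N. Starts between 0 and 0.015.
- bolt_knob (a point): Grip point on the bolt's black knob, a post 14 in diameter standing square off the slope from the rod (rod top 30 off the face) to 66 off the face. The point is on its axis, 56 off the face, at bed x = 165, y = 62 minus the slide's travel.
- lamp: White lamp tube, 30 in diameter, 304 long, level across the rack over the bolt, its axis 130 higher than the knob's grip point and 10 further from the robot: a gripper pointing straight down on the knob would hit it. Thin brackets behind it at both ends. Fixed; origin at its middle, y along it. Must not be knocked.
- spanner: Chrome spanner, 180 long, flat on the work surface on the other side of the rack from the tire lever. Leave alone. Origin: centre of its underside, x along it.
- parts_box: Translucent blue pill-shaped parts box, 120 x 45 x 26 high. Leave alone. Origin: centre of its underside.
- bell: Green plastic bicycle bell, 58 in diameter, 40 high. Leave alone. Origin: centre of its underside.
- adjuster: Steel brake adjuster, about 94 long, 20 wide, 14 high. Leave alone. Origin: underside, near its middle.
- seat (a point): The tire lever's place on the slope (bed x = 95, y = -70, z = 0; axes as bed): where its origin is when seated, lower end on the ledge (18 high, bed x -8 to 0), between two cheeks (14 high, bed x 0 to 34, 34 gap). The face either side is clear from bed x = 34 to 147. Its upper end passes under the bolt line, between front guide and keeper (53 gap). A dark strip marks it.
- keeper (a point): Brass keeper, a bridge 35 high, 34 long in bed x, bed y = -125 to -95, that the bolt's tip enters. Point: on the bolt's axis at the mouth facing the bolt (bed x = 165, y = -95, z = 24).
There are look-alikes about, which are no part of the job. What is shaped like the lever but brown is not meant.

How it is judged:
On the way, in this order (a step that is already met when the one before it is completed fails the run):
1. the tire lever lies in its place on the slope, the bolt still withdrawn (x of lever in the frame of bed between 0.085 and 0.11 m and y of lever in the frame of bed between -0.085 and -0.055 m and z of lever in the frame of bed between -0.005 and 0.008 m and angle between the x axis of lever and the x axis of bed, either way round below 0.15 rad and angle between the z axis of lever and the z axis of bed, either way round below 0.12 rad and value of joint bolt below 0.03 m), for 0.2 s.
2. the bolt is slid home in the keeper (value of joint bolt above 0.068 m), for 0.2 s.
At the end, for the whole second after the job is handed in: The tire lever rests flat on the slope (within 8 mm and 0.12 rad), straight up it (0.15 rad), its middle within 10 mm below to 15 mm above and 15 mm either side of its seated point; the bolt is at least 68 of its 75 mm along, in the keeper (x of lever in the frame of bed between 0.085 and 0.11 m and y of lever in the frame of bed between -0.085 and -0.055 m and z of lever in the frame of bed between -0.005 and 0.008 m and angle between the x axis of lever and the x axis of bed, either way round below 0.15 rad and angle between the z axis of lever and the z axis of bed, either way round below 0.12 rad and value of joint bolt above 0.068 m and linear speed of lever below 0.02 m/s); the robot touches nothing.
It fails at once if the tire lever is dropped (faster than 0.7 m/s while the fingers do not hold it) (linear speed of lever above 0.7 m/s and contact force between the fingers and lever below 0.1 N).
It fails at once if the lamp tube is knocked (over 5 N) (contact force between lamp and anything else above 5 N).
It fails at once if the spanner, parts box, bell or brake adjuster is moved over 30 mm (distance of any of spanner, parts_box, bell, adjuster from where it was at the start of the episode above 0.03 m).
It also fails if it takes over 58 s, if anything falls off the work surface, if the arm or the gripper's body presses on something with over 40 N, if the wrist force passes 120 N, or if a joint passes its speed limit or range.

## Working session

There is one attempt and no reset: what is moved stays moved. The work goes in short steps, Python scripts to look and compute and a tool call to move; the robot and the scene stay as the last step left them, time stands still between calls to the robot, and variables do not carry over. Pictures are saved under pics/ and viewed, at most 10 in all, crops included, and the job is handed in when it is done.

Besides the shell and the picture viewer there is one more tool, called after "Request:" as name(argument=value, ...), one argument or row to a line, values as JSON. jog_arm: Moves the arm, as the interface text tells. Shifts and turns lie within -1 to 1; 1 stands for 0.25 m of shift or 180 degrees of turn. Its arguments: {"type":"object","properties":{"increments":{"type":"array"},"force":{"type":"number"}},"required":["increments"]}

```bash
mkdir -p pics; cat > h.py <<'E'
import numpy as np, cv2
from scipy.spatial.transform import Rotation as R
from workcell import env,cams,ticket,spotter
def rot(q): return R.from_quat([q[1],q[2],q[3],q[0]]).as_matrix()
def ray(c,uv):
    d=np.array([(uv[0]-c['cx'])/c['fx'],(uv[1]-c['cy'])/c['fy'],1.]); d=rot(c['attitude'])@d
    return np.array(c['xyz']),d/np.linalg.norm(d)
def onz(c,uv,z):
    o,d=ray(c,uv); return o+d*(z-o[2])/d[2]
def proj(c,P):
    p=(np.atleast_2d(P)-np.array(c['xyz']))@rot(c['attitude'])
    return np.c_[p[:,0]/p[:,2]*c['fx']+c['cx'],p[:,1]/p[:,2]*c['fy']+c['cy']]
def tri(c1,u1,c2,u2):
    A=[];b=[]
    for c,u in((c1,u1),(c2,u2)):
        o,d=ray(c,u);M=np.eye(3)-np.outer(d,d);A.append(M);b.append(M@o)
    A=np.vstack(A);b=np.hstack(b);x=np.linalg.lstsq(A,b,rcond=None)[0]
    return x,np.linalg.norm(A@x-b)
E
python3 - <<'E'
from h import *
C={n:cams.read_camera(n) for n in('side','top')}
for n,c in C.items():
    cv2.imwrite(f'pics/{n}0.png',c['pixels'][:,:,::-1]); print(n,c['fx'],c['cx'],c['cy'],c['xyz'],c['attitude'])
np.set_printoptions(precision=4,suppress=True)
for t in('lever','bed','bolt_knob','lamp','seat','keeper','spanner','parts_box','bell','adjuster'):
    L={n:spotter.landmark_of(t,n) for n in C}
    for n in C: print(t,n,[(np.round(l['uv'],1).tolist(),round(l['conf'],2)) for l in L[n]][:4])
    if L['side'] and L['top']: print('   tri',*tri(C['side'],L['side'][0]['uv'],C['top'],L['top'][0]['uv']))
print(env.get_state())
E
```

```text
side 510.216809939179 311.56045097973873 209.4707113681051 [ 0.3572683  -1.3295453   1.73373494] [-0.33317239  0.94226582 -0.02957738  0.01601436]
top 386.1585893640589 317.4279624884133 195.29972905056107 [ 0.21168983 -0.10553804  1.44266913] [ 0.07347517 -0.70282843  0.70538556 -0.05536075]
lever side [([309.6, 345.0], 0.71), ([290.4, 251.6], 0.69), ([242.6, 289.9], 0.63), ([313.9, 295.7], 0.48)]
lever top [([287.2, 115.6], 0.73), ([387.6, 278.9], 0.7), ([395.0, 206.2], 0.6), ([343.2, 222.2], 0.59)]
   tri [ 0.6432 -0.1667 -0.2441] 0.4699483911211178
bed side [([325.2, 202.1], 0.7)]
bed top [([292.9, 177.9], 0.79)]
   tri [0.5207 0.0154 0.1104] 0.000302781583926432
bolt_knob side [([355.0, 171.4], 0.6)]
bolt_knob top [([275.8, 132.6], 0.44)]
   tri [0.6415 0.0609 0.2408] 0.002131612220529399
lamp side [([366.0, 163.9], 0.68)]
lamp top [([284.8, 117.3], 0.66)]
   tri [0.6692 0.0247 0.3163] 0.005296400494391163
seat side [([346.1, 211.1], 0.56), ([383.1, 292.5], 0.4)]
seat top [([309.7, 148.9], 0.63)]
   tri [ 0.6099 -0.0471  0.129 ] 0.01586470935576032
keeper side [([361.1, 207.7], 
[... 472 characters left out ...]
op [([290.6, 222.4], 0.52)]
   tri [ 0.4921 -0.0202  0.369 ] 0.22477396694129198
adjuster side [([344.6, 160.2], 0.63)]
adjuster top [([211.3, 149.3], 0.53)]
   tri [0.6473 0.3356 0.0285] 0.010200286300585244
{'clock': 1.1, 'joint_pos': array([ 1.0364,  0.3132,  0.0461,  1.3036, -0.    ,  1.4312]), 'qvel': array([ 0.002 , -0.0008,  0.0001, -0.0002,  0.0008, -0.0015]), 'tau': array([  0.0004, -48.048 ,  29.8816,   0.0003,  -0.0002,  -0.    ]), 'tcp_pos': array([0.2212, 0.5308, 0.2314]), 'orientation': array([0.    , 0.1961, 0.9806, 0.0001]), 'wrist_force': array([ 1.1656, -0.6604,  0.3595]), 'ft_torque': array([-0.0273, -0.0312, -0.0252]), 'grip_force': 0.0, 'finger_gap': 0.08544040755890699}
```

View pics/side0.png

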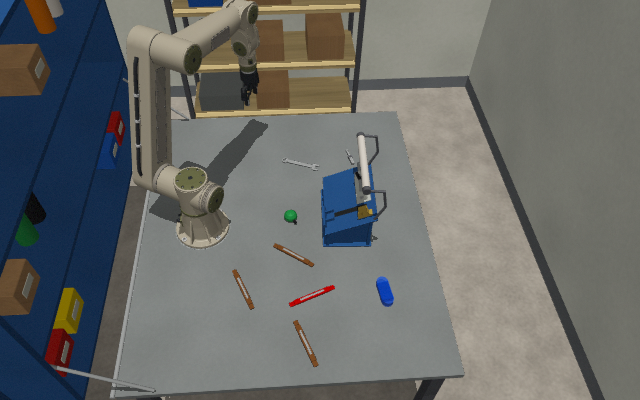

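View pics/top0.png

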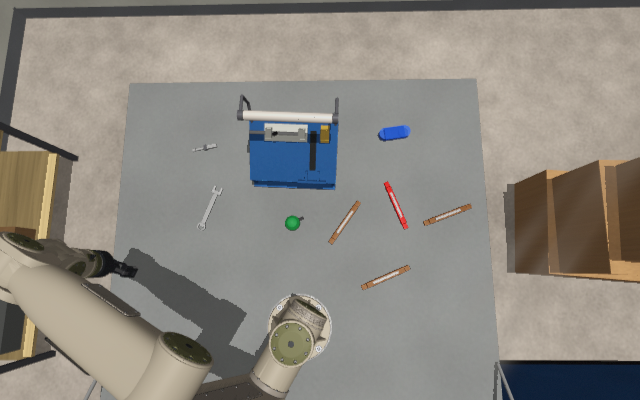

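Side picture: red lever at (312,296); the brown look-alikes are at (243,289), (294,255) and (305,343). In the top picture the red one is at (396,205), browns at (345,222), (386,277), (447,214). Red fits the description; I'll confirm it in an enlarged crop and fit the rack pose.

```bash
cat >> h.py <<'E'
def bedT(p):
    x,y,yaw=p; a=np.radians(25); ex=np.array([np.cos(yaw)*np.cos(a),np.sin(yaw)*np.cos(a),np.sin(a)])
    ey=np.array([-np.sin(yaw),np.cos(yaw),0]); return np.c_[ex,ey,np.cross(ex,ey)],np.array([x,y,.09])
def redlever(c,z=.012,box=None):
    p=c['pixels'].astype(int); m=((p[:,:,0]>120)&(p[:,:,1]<60)&(p[:,:,2]<60)).astype(np.uint8)
    if box: k=np.zeros_like(m);k[box[1]:box[3],box[0]:box[2]]=1;m*=k
    n,l,s,ce=cv2.connectedComponentsWithStats(m); i=1+np.argmax(s[1:,4]); ys,xs=np.where(l==i)
    P=np.array([onz(c,(u,v),z) for u,v in zip(xs,ys)])[:,:2]
    (cx,cy),wh,_=cv2.minAreaRect((P*1000).astype(np.float32)); 
    d=np.linalg.svd(P-P.mean(0))[2][0]; t=(P-P.mean(0))@d
    return P.mean(0)+d*(t.max()+t.min())/2, np.degrees(np.arctan2(d[1],d[0])),t.max()-t.min(),len(xs),ce[i]
E
python3 - <<'E'
from h import *
from scipy.optimize import least_squares
np.set_printoptions(precision=4,suppress=True)
C={n:cams.read_camera(n) for n in('side','top')}
print('lever',redlever(C['top'],.012,(360,170,430,240)),redlever(C['side'],.012,(270,270,350,320)))
obs=[]
for t,P in(('bed',(0,0,0)),('seat',(.095,-.07,0)),('keeper',(.165,-.095,.024)),('bolt_knob',None),('lamp',None)):
    for n in C:
        r=spotter.landmark_of(t,n)
        if t=='keeper' and n=='top': r=[q for q in r if abs(q['uv'][0]-321)<15]
        if r: obs.append((t,n,P,np.array(r[0]['uv'])))
def pts(t,P,p):
    Rb,o=bedT(p[:3]); k=o+Rb@np.array([.165,.062-p[3],.056])
    if t=='bolt_knob': return k
    if t=='lamp':
        c=np.array([np.cos(p[2]),np.sin(p[2]),0]);  k0=o+Rb@np.array([.165,0,.056])
        return k0+.01*c+[0,0,.13]
    return o+Rb@np.array(P)
f=lambda p:np.concatenate([(proj(C[n],pts(t,P,p))[0]-uv)*(0.3 if t=='lamp' else 1) for t,n,P,uv in obs]+[[(p[3]-.0075)*300]])
s=least_squares(f,[.52,.015,0,.007],loss='soft_l1'); print(s.x)
for (t,n,P,uv) in obs: print(t,n,uv,proj(C[n],pts(t,P,s.x))[0]-uv)
Rb,o=bedT(s.x)
a=C['top']['pixels'][85:245,230:430,::-1]; a=cv2.resize(a,None,fx=4,fy=4,interpolation=cv2.INTER_CUBIC)[:, :]
# overlay box corners
w=[(-.01,-.155,0),(.212,-.155,0),(.212,.155,0),(-.01,.155,0),(.165,-.095,.035),(.165,-.125,.035),(.165,-.042,.035),(.165,.093,.035),(.034,-.053,.014),(.034,-.087,.014)]
for q in proj(C['top'],o+np.array(w)@Rb.T): cv2.circle(a,tuple(int(v) for v in ((q-[230,85])*4+2)),3,(0,255,255),1)
b=cv2.resize(C['side']['pixels'][120:260,300:400,::-1],None,fx=4,fy=4,interpolation=cv2.INTER_CUBIC)
for q in proj(C['side'],o+np.array(w)@Rb.T): cv2.circle(b,tuple(int(v) for v in ((q-[300,120])*4+2)),3,(0,255,255),1)
cv2.imwrite('pics/a.png',a[:600]);cv2.imwrite('pics/b.png',b)
E
```

```text
lever (array([ 0.5053, -0.3336]), np.float64(-155.78655280895035), np.float64(0.041076727429296765), 47, array([387.6383, 187.0213])) (array([ 0.4407, -0.3629]), np.float64(-158.39238831222266), np.float64(0.1872477518759143), 144, array([311.0972, 295.7986]))
[ 0.5228  0.0176 -0.036   0.006 ]
bed side [325.5 204. ] [0.0761 0.792 ]
bed top [292.3 177.4] [0.5256 1.2475]
seat side [348.9 208.9] [-0.8593  2.5926]
seat top [313.9 154.2] [-1.1835 -1.3256]
keeper side [362.6 209.2] [ 0.3221 -1.1561]
keeper top [320.8 130.8] [-0.7811  2.9231]
bolt_knob side [354.5 173.9] [2.2627 0.9188]
bolt_knob top [274.8 134. ] [-0.0572 -0.4508]
lamp side [363.7 163.3] [-0.3328 -1.0113]
lamp top [287.1 116.4] [ 0.4719 -0.1124]Traceback (most recent call last):
  File "<stdin>", line 22, in <module>
  File "h.py", line 20, in bedT
    x,y,yaw=p; a=np.radians(25); ex=np.array([np.cos(yaw)*np.cos(a),np.sin(yaw)*np.cos(a),np.sin(a)])
    ^^^^^^^
ValueError: too many values to unpack (expected 3)
```

```bash
sed -i 's/n,l,s,ce=cv2.*/ys,xs=np.where(cv2.morphologyEx(m,cv2.MORPH_CLOSE,np.ones((7,7),np.uint8)))/; s/,len(xs),ce\[i\]/,len(xs)/' h.py
python3 - <<'E'
from h import *
np.set_printoptions(precision=4,suppress=True)
C={n:cams.read_camera(n) for n in('side','top')}
print('lever',redlever(C['top'],.012,(360,170,430,240)),redlever(C['side'],.012,(270,270,350,320)))
Rb,o=bedT([.5228,.0176,-.036])
w=[(-.01,-.155,0),(.212,-.155,0),(.212,.155,0),(-.01,.155,0),(.165,-.095,.035),(.165,-.125,.035),(.165,-.042,.035),(.165,.093,.035),(.034,-.053,.014),(.034,-.087,.014)]
def crop(n,u0,v0,u1,v1,s):
    a=cv2.resize(C[n]['pixels'][v0:v1,u0:u1,::-1],None,fx=s,fy=s,interpolation=cv2.INTER_CUBIC)
    for q in proj(C[n],o+np.array(w)@Rb.T): cv2.circle(a,tuple(int(v) for v in (q-[u0,v0]+.5)*s),3,(0,255,255),1)
    return a
a=crop('top',235,90,345,200,5); b=cv2.resize(C['top']['pixels'][175:235,375:425,::-1],(200,240)); 
x=np.zeros((550,800,3),np.uint8); x[:,:550]=a; x[:240,560:760]=b
cv2.imwrite('pics/a.png',x);cv2.imwrite('pics/b.png',crop('side',310,125,400,255,4))
E
```

```text
lever (array([ 0.4408, -0.359 ]), np.float64(-158.7078302032022), np.float64(0.18003600660839503), 221) (array([ 0.44  , -0.3611]), np.float64(-158.41118450414857), np.float64(0.18724986661920326), 220)
```

View pics/a.png

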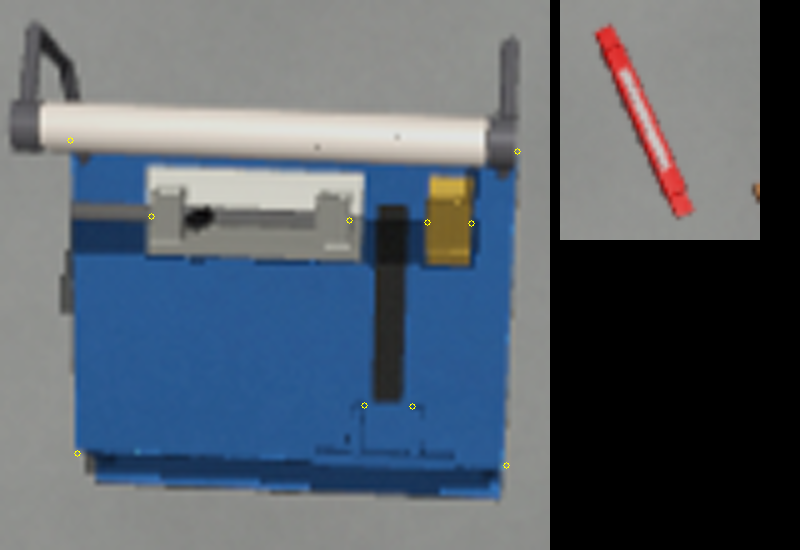

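View pics/b.png

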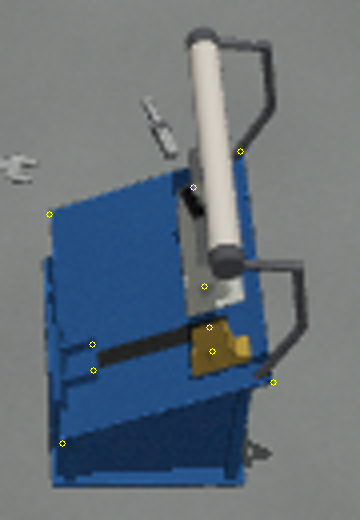

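The enlarged crop shows the red bar with no brown on it, at top (397,206), so it is the lever. The rack overlay also fits to about 1 px: keeper (432..470, 222), strip end (389,402). Next is the planning helper, then the first move.

```bash
cat >> h.py <<'E'
BED=[.5228,.0176,-.036]
def axes(x,z):
    x=np.array(x,float);z=np.array(z,float);z/=np.linalg.norm(z);x-=z*(x@z);x/=np.linalg.norm(x)
    return np.c_[x,np.cross(z,x),z]
def plan(P,Rt,n,g,p=None,Rs=None,rd=3):
    """polyline P (last = goal), end attitude Rt, n rows; prints tool-frame rows from the current pose"""
    s=env.get_state(); p=np.array(s['tcp_pos'] if p is None else p); Rs=rot(s['orientation']) if Rs is None else Rs
    P=np.vstack([p,np.atleast_2d(P)]); L=np.r_[0,np.cumsum(np.linalg.norm(np.diff(P,axis=0),axis=1))]
    R0=Rs.copy(); v=R.from_matrix(R0.T@Rt).as_rotvec(); out=[]
    for i in range(1,n+1):
        f=i/n; t=np.array([np.interp(f*L[-1],L,P[:,k]) for k in range(3)]); G=R0@R.from_rotvec(v*f).as_matrix()
        d=np.round(Rs.T@(t-p)/.25,rd)+0.; r=np.round(R.from_matrix(Rs.T@G).as_rotvec()/np.pi,rd)+0.
        p=p+Rs@d*.25; Rs=Rs@R.from_rotvec(r*np.pi).as_matrix(); out.append([*d.tolist(),*r.tolist(),g])
    print(str(out).replace(' ','')); print('end',np.round(p,4),'err',np.round(p-P[-1],4),'max mm',max(np.linalg.norm(np.array(r[:3]))*250 for r in out),'deg',max(np.linalg.norm(r[3:6])*180 for r in out))
    return p,Rs
E
python3 -c "
from h import *
s=env.get_state();R0=rot(s['orientation'])
plan([[.40,.20,.25],[.42,-.1,.25]],R0,18,0)"
```

```text
[[-0.117,-0.095,-0.007,0.0,0.0,0.0,0],[-0.117,-0.094,-0.008,0.0,0.0,0.0,0],[-0.116,-0.095,-0.007,0.0,0.0,0.0,0],[-0.117,-0.094,-0.008,0.0,0.0,0.0,0],[-0.117,-0.095,-0.007,0.0,0.0,0.0,0],[-0.117,-0.094,-0.008,0.0,0.0,0.0,0],[-0.117,-0.095,-0.007,0.0,0.0,0.0,0],[-0.117,-0.094,-0.008,0.0,0.0,0.0,0],[-0.116,-0.095,-0.007,0.0,0.0,0.0,0],[-0.117,-0.095,-0.008,0.0,0.0,0.0,0],[-0.068,-0.134,0.0,0.0,0.0,0.0,0],[-0.067,-0.135,0.0,0.0,0.0,0.0,0],[-0.067,-0.134,0.0,0.0,0.0,0.0,0],[-0.067,-0.135,0.0,0.0,0.0,0.0,0],[-0.067,-0.135,0.0,0.0,0.0,0.0,0],[-0.067,-0.135,0.0,0.0,0.0,0.0,0],[-0.067,-0.134,0.0,0.0,0.0,0.0,0],[-0.067,-0.135,0.0,0.0,0.0,0.0,0]]
end [ 0.4201 -0.1     0.25  ] err [ 0.0001 -0.      0.    ] max mm 37.730955461000455 deg 0.0
```

Request:
jog_arm(
  increments=[
    [[-0.117,-0.095,-0.008,0,0,0,0],[-0.117,-0.095,-0.008,0,0,0,0],[-0.117,-0.095,-0.008,0,0,0,0],[-0.117,-0.095,-0.008,0,0,0,0],[-0.117,-0.095,-0.008,0,0,0,0],[-0.117,-0.095,-0.008,0,0,0,0],[-0.117,-0.095,-0.008,0,0,0,0],[-0.117,-0.095,-0.008,0,0,0,0],[-0.117,-0.095,-0.008,0,0,0,0],[-0.117,-0.095,-0.008,0,0,0,0],[-0.067,-0.135,0,0,0,0,0],[-0.067,-0.135,0,0,0,0,0],[-0.067,-0.135,0,0,0,0,0],[-0.067,-0.135,0,0,0,0,0],[-0.067,-0.135,0,0,0,0,0],[-0.067,-0.135,0,0,0,0,0],[-0.067,-0.135,0,0,0,0,0],[-0.067,-0.135,0,0,0,0,0]],
  ],
  force=60,
)

```text
clock: 3.6
tcp_pos: [0.4196, -0.1033, 0.2516]
orientation: [0.0, 0.196, 0.981, -0.0]
wrist_force: [0.4, 0.5, 1.2]
finger_gap: 0.0855
grip_force: 0.0
```

```bash
python3 -c "
from h import *
s=env.get_state();print(s['joint_pos'],s['tcp_pos'],s['orientation'],s['clock'])
a=np.radians(201.5);plan([[.4405,-.36,.12]],axes([np.cos(a),np.sin(a),0],[0,0,-1]),10,0)"
```

```text
[-4.27759432e-01  2.94290733e-02 -2.49318823e-01  1.29121857e+00
  1.93255217e-04 -3.27883065e-02] [ 0.41956635 -0.10329957  0.25155474] [ 4.26032523e-04  1.96204332e-01  9.80562940e-01 -6.28428506e-07] 3.6
[[-0.047,-0.092,0.053,0.0,0.0,-0.025,0],[-0.04,-0.095,0.052,0.0,0.0,-0.024,0],[-0.033,-0.097,0.053,0.0,0.0,-0.025,0],[-0.025,-0.1,0.053,0.0,0.0,-0.024,0],[-0.017,-0.102,0.052,0.0,0.0,-0.025,0],[-0.009,-0.102,0.053,0.0,0.0,-0.024,0],[-0.001,-0.103,0.053,0.0,0.0,-0.025,0],[0.006,-0.103,0.052,0.0,0.0,-0.024,0],[0.015,-0.102,0.053,0.0,0.0,-0.025,0],[0.022,-0.101,0.052,0.0,0.0,-0.024,0]]
end [ 0.4405 -0.3601  0.1201] err [ 0.     -0.0001  0.0001] max mm 29.02800372054544 deg 4.5
```

Request:
jog_arm(
  increments=[
    [[-0.047,-0.092,0.053,0,0,-0.025,0],[-0.04,-0.095,0.052,0,0,-0.024,0],[-0.033,-0.097,0.053,0,0,-0.025,0],[-0.025,-0.1,0.053,0,0,-0.024,0],[-0.017,-0.102,0.052,0,0,-0.025,0],[-0.009,-0.102,0.053,0,0,-0.024,0],[-0.001,-0.103,0.053,0,0,-0.025,0],[0.006,-0.103,0.052,0,0,-0.024,0],[0.015,-0.102,0.053,0,0,-0.025,0],[0.022,-0.101,0.052,0,0,-0.024,0],[0,0,0,0,0,0,0]],
  ],
)

```text
clock: 4.7
tcp_pos: [0.4401, -0.3608, 0.1178]
orientation: [-0.001, -0.186, 0.983, 0.0]
wrist_force: [-0.4, 1.6, -0.3]
finger_gap: 0.0857
grip_force: 0.0
```

```bash
python3 -c "
from h import *
s=env.get_state();print(s['joint_pos'],s['tcp_pos'],s['orientation'],s['clock'])
a=np.radians(201.5);plan([[.4405,-.36,.004]],axes([np.cos(a),np.sin(a),0],[0,0,-1]),6,0)
c=cams.read_camera('side');cv2.imwrite('pics/c.png',cv2.resize(c['pixels'][230:340,240:390,::-1],None,fx=4,fy=4))
print(proj(c,[[.4405,-.36,.012]]))"
```

```text
[-8.27557622e-01  3.60522472e-01 -1.71760485e-01  1.03972325e+00
 -4.64049288e-04 -1.20081749e+00] [ 0.44006469 -0.36080858  0.11775316] [-5.16596166e-04 -1.85548510e-01  9.82634892e-01  3.91043596e-04] 4.7
[[-0.001,0.0,0.076,0.0,0.0,0.0,0],[0.0,0.001,0.076,0.0,0.0,0.0,0],[-0.001,0.0,0.076,0.0,0.0,0.0,0],[0.0,0.0,0.075,0.0,0.0,0.0,0],[-0.001,0.001,0.076,0.0,0.0,-0.001,0],[0.0,0.0,0.076,0.0,0.0,0.0,0]]
end [ 0.4404 -0.36    0.004 ] err [-0.0001 -0.      0.    ] max mm 19.003289188979892 deg 0.18
[[311.72453116 294.82335785]]
```

View pics/c.png

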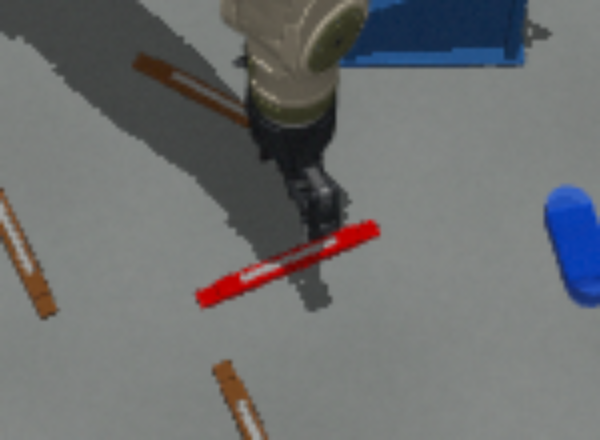

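Crop: the lever is centred at (288,264), which is side (312,296), with the open gripper above it and its closing line across it. Descending now.

Request:
jog_arm(
  increments=[
    [[0,0,0.08,0,0,0,0],[0,0,0.08,0,0,0,0],[0,0,0.08,0,0,0,0],[-0.001,0.001,0.08,0,0,0,0],[-0.001,0.001,0.08,0,0,0,0],[0,0,0.056,0,0,0,0],[0,0,0,0,0,0,100],[0,0,0,0,0,0,180],[0,0,0,0,0,0,255],[0,0,0,0,0,0,255],[0,0,0,0,0,0,255],[0,0,0,0,0,0,255],[0,0,0,0,0,0,255]],
  ],
  force=60,
)

```text
clock: 6.05
tcp_pos: [0.4416, -0.3584, 0.0072]
orientation: [0.001, -0.186, 0.982, -0.001]
wrist_force: [0.2, 1.2, 5.4]
finger_gap: 0.0178
grip_force: 58.7
```

Request:
jog_arm(
  increments=[
    [[0,0,-0.04,0,0,0,255],[0,0,-0.1,0,0,0,255],[0,0,-0.14,0,0,0,255],[0,0,-0.14,0,0,0,255],[0,0,-0.14,0,0,0,255],[0,0,-0.14,0,0,0,255],[0,0,-0.14,0,0,0,255],[0,0,0,0,0,0,255],[0,0,0,0,0,0,255]],
  ],
)

```text
clock: 6.95
tcp_pos: [0.441, -0.358, 0.2167]
orientation: [0.001, -0.186, 0.982, -0.001]
wrist_force: [-0.1, 0.0, -1.4]
finger_gap: 0.0176
grip_force: 59.1
```

```bash
python3 - <<'E'
from h import *
np.set_printoptions(precision=4,suppress=True)
s=env.get_state();print(s['joint_pos'],s['tcp_pos'],s['orientation'],s['clock'],s['finger_gap'])
Rt=rot(s['orientation']);p=s['tcp_pos']
ims=[]
for n in('side','top'):
    c=cams.read_camera(n)
    # lever expected: underside centre 4mm back from... (lever z up = -tool z)
    q=np.array([p+Rt@np.array([dx,dy,z]) for dx in(-.095,.095) for dy in(-.01,.01) for z in(-.005,)])
    uv=proj(c,q);m=uv.mean(0).astype(int);a=cv2.resize(c['pixels'][m[1]-45:m[1]+45,m[0]-50:m[0]+50,::-1],None,fx=4,fy=4)
    for w in uv: cv2.circle(a,tuple(int(v) for v in (w-m+[50,45]+.5)*4),3,(0,255,255),1)
    ims.append(a)
cv2.imwrite('pics/d.png',np.hstack(ims))
E
```

```text
[-0.8233  0.3024 -0.0046  1.262   0.0001 -1.1981] [ 0.441  -0.358   0.2167] [ 0.0005 -0.1863  0.9825 -0.0008] 6.95 0.017595116749065273
```

View pics/d.png

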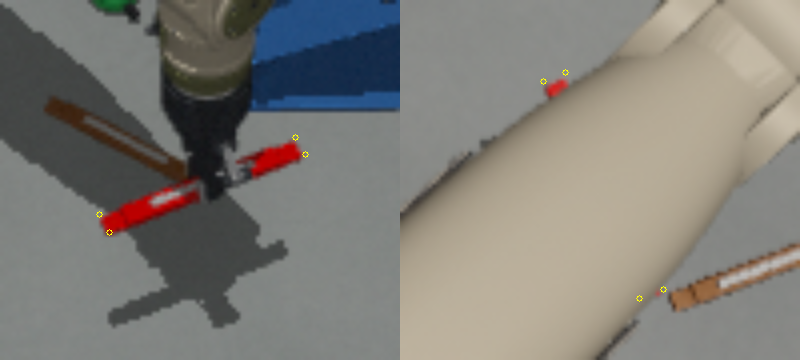

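Picture: the lever is held level, with its ends on the predicted markers to within about 1 px (side crop (105,225) and (298,150)). I'm moving to the approach pose, tilted square to the slope.

```bash
python3 - <<'E'
from h import *
np.set_printoptions(precision=4,suppress=True)
Rb,o=bedT(BED); Rt=axes(-Rb[:,0],-Rb[:,2]); g=o+Rb@[.1016,-.07,.085]; print(g)
plan([g],Rt,16,255)
E
```

```text
[ 0.5764 -0.0544  0.21  ]
[[-0.059,0.058,0.001,0.002,-0.009,0.008,255],[-0.058,0.059,0.003,0.002,-0.008,0.008,255],[-0.057,0.061,0.003,0.001,-0.009,0.008,255],[-0.054,0.063,0.005,0.002,-0.008,0.008,255],[-0.053,0.063,0.006,0.002,-0.009,0.008,255],[-0.051,0.065,0.007,0.002,-0.009,0.008,255],[-0.049,0.067,0.008,0.002,-0.008,0.008,255],[-0.048,0.067,0.009,0.002,-0.009,0.008,255],[-0.045,0.069,0.009,0.001,-0.008,0.008,255],[-0.044,0.07,0.011,0.002,-0.009,0.008,255],[-0.041,0.071,0.011,0.002,-0.008,0.008,255],[-0.039,0.072,0.012,0.002,-0.009,0.008,255],[-0.037,0.074,0.013,0.002,-0.009,0.008,255],[-0.035,0.074,0.013,0.002,-0.008,0.008,255],[-0.033,0.075,0.013,0.001,-0.009,0.008,255],[-0.03,0.076,0.014,0.002,-0.008,0.009,255]]
end [ 0.5764 -0.0543  0.21  ] err [0. 0. 0.] max mm 20.937406716210102 deg 2.1971800108320667
```

Request:
jog_arm(
  increments=[
    [[-0.059,0.058,0.001,0.002,-0.009,0.008,255],[-0.058,0.059,0.003,0.002,-0.008,0.008,255],[-0.057,0.061,0.003,0.001,-0.009,0.008,255],[-0.054,0.063,0.005,0.002,-0.008,0.008,255],[-0.053,0.063,0.006,0.002,-0.009,0.008,255],[-0.051,0.065,0.007,0.002,-0.009,0.008,255],[-0.049,0.067,0.008,0.002,-0.008,0.008,255],[-0.048,0.067,0.009,0.002,-0.009,0.008,255],[-0.045,0.069,0.009,0.001,-0.008,0.008,255],[-0.044,0.07,0.011,0.002,-0.009,0.008,255],[-0.041,0.071,0.011,0.002,-0.008,0.008,255],[-0.039,0.072,0.012,0.002,-0.009,0.008,255],[-0.037,0.074,0.013,0.002,-0.009,0.008,255],[-0.035,0.074,0.013,0.002,-0.008,0.008,255],[-0.033,0.075,0.013,0.001,-0.009,0.008,255],[-0.03,0.076,0.014,0.002,-0.008,0.009,255],[0,0,0,0,0,0,255],[0,0,0,0,0,0,255]],
  ],
)

```text
clock: 8.85
tcp_pos: [0.5756, -0.0544, 0.209]
orientation: [0.215, 0.017, 0.977, -0.004]
wrist_force: [-0.7, -0.2, -1.4]
finger_gap: 0.0173
grip_force: 59.2
```

```bash
python3 - <<'E'
from h import *
np.set_printoptions(precision=4,suppress=True)
s=env.get_state();p=s['tcp_pos'];Rt=rot(s['orientation']);Rb,o=bedT(BED)
print(s['joint_pos'],p,s['clock'],'bed',Rb.T@(p-o)); print(Rb.T@Rt)
ims=[]
for n in('side','top'):
    c=cams.read_camera(n)
    q=np.array([p+Rt@np.array([dx+.0016,dy,z]) for dx in(-.095,.095) for dy in(-.01,.01) for z in(-.005,)])
    uv=proj(c,q);m=uv.mean(0).astype(int);a=cv2.resize(c['pixels'][m[1]-45:m[1]+45,m[0]-50:m[0]+50,::-1],None,fx=4,fy=4)
    for w in uv: cv2.circle(a,tuple(int(v) for v in (w-m+[50,45]+.5)*4),2,(0,255,255),1)
    for w in proj(c,o+np.array([(.165,-.095,.035),(.165,-.042,.035),(.034,-.053,.014),(.034,-.087,.014),(-.01,-.155,0)])@Rb.T): cv2.circle(a,tuple(int(v) for v in (w-m+[50,45]+.5)*4),2,(0,255,0),1)
    ims.append(a)
cv2.imwrite('pics/e.png',np.hstack(ims))
g=o+Rb@[.1016,-.07,.022]; plan([g],axes(-Rb[:,0],-Rb[:,2]),6,255,rd=4)
E
```

```text
[-0.2883 -0.0001 -0.4858  0.6643  0.1053 -0.2303] [ 0.5756 -0.0544  0.209 ] 8.85 bed [ 0.1005 -0.07    0.0844]
[[-1.     -0.0004 -0.0033]
 [-0.0004  1.      0.0003]
 [ 0.0033  0.0003 -1.    ]]
[[0.0,0.0008,0.042,0.0,-0.0001,-0.0001,255],[0.0,0.0007,0.042,-0.0001,-0.0001,0.0,255],[0.0,0.0008,0.0419,0.0,0.0,-0.0001,255],[0.0001,0.0007,0.042,0.0,-0.0001,0.0,255],[0.0,0.0008,0.042,-0.0001,-0.0001,-0.0001,255],[0.0001,0.0007,0.042,0.0,-0.0001,0.0,255]]
end [ 0.603  -0.0553  0.1529] err [-0. -0. -0.] max mm 10.501904589168577 deg 0.031176914536239792
```

View pics/e.png

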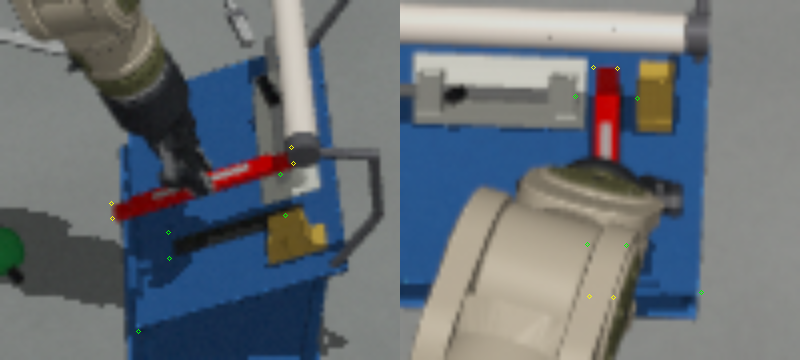

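Picture: the lever is aligned with the slope, its upper end (top crop (607,75)) midway between the front guide (578) and the keeper (638). Lowering now.

Request:
jog_arm(
  increments=[
    [[0,0.001,0.042,0,0,0,255],[0,0.001,0.042,0,0,0,255],[0,0.001,0.042,0,0,0,255],[0,0.001,0.042,0,0,0,255],[0,0,0.042,0,0,0,255],[0,0,0.03,0,0,0,255],[0,0,0.008,0,0,0,255],[0,0,0,0,0,0,255],[0,0,0,0,0,0,255]],
  ],
)

```text
clock: 9.85
tcp_pos: [0.6036, -0.0551, 0.1552]
orientation: [0.217, 0.018, 0.976, -0.004]
wrist_force: [-0.2, 0.2, -2.3]
finger_gap: 0.0177
grip_force: 59.2
```

```bash
cat > st.py <<'E'
from h import *
np.set_printoptions(precision=4,suppress=True)
s=env.get_state();p=s['tcp_pos'];Rt=rot(s['orientation']);Rb,o=bedT(BED)
print(p,s['clock'],'bed',Rb.T@(p-o),'Fbed',Rb.T@s['wrist_force'],'tau',Rb.T@s['ft_torque'],s['finger_gap'],s['grip_force']); print(Rb.T@Rt)
E
python3 st.py
```

```text
[ 0.6036 -0.0551  0.1552] 9.85 bed [ 0.1031 -0.0697  0.0239] Fbed [-1.1121  0.1492 -1.974 ] tau [0.0136 0.5042 0.0198] 0.01773517734848933 59.23829734325409
[[-1.      0.0006  0.0013]
 [ 0.0006  1.     -0.0006]
 [-0.0013 -0.0006 -1.    ]]
```

Request:
jog_arm(
  increments=[
    [[0,0,0.012,0,0,0,255],[0,0,0.012,0,0,0,255],[0,0,0.012,0,0,0,255],[0,0,0.012,0,0,0,255],[0,0,0.008,0,0,0,255],[0,0,0,0,0,0,255],[0,0,0,0,0,0,255]],
  ],
)

```text
clock: 10.55
tcp_pos: [0.6093, -0.0553, 0.142]
orientation: [0.217, 0.018, 0.976, -0.004]
wrist_force: [-0.2, -0.2, -2.3]
finger_gap: 0.0174
grip_force: 59.2
```

```bash
python3 st.py
```

```text
[ 0.6093 -0.0553  0.142 ] 10.55 bed [ 0.1027 -0.0697  0.0095] Fbed [-1.1309 -0.1573 -1.9931] tau [-0.0079  0.4854 -0.0063] 0.01740254254209321 59.240580797195435
[[-1.      0.0008  0.0005]
 [ 0.0008  1.     -0.0005]
 [-0.0005 -0.0005 -1.    ]]
```

No contact yet. Lowering in 1 mm steps.

Request:
jog_arm(
  increments=[
    [[0,0,0.004,0,0,0,255],[0,0,0.004,0,0,0,255],[0,0,0.004,0,0,0,255],[0,0,0,0,0,0,255],[0,0,0,0,0,0,255]],
  ],
)

```text
clock: 11.05
tcp_pos: [0.6103, -0.0553, 0.1407]
orientation: [0.217, 0.018, 0.976, -0.004]
wrist_force: [-9.1, 2.3, 8.8]
finger_gap: 0.0175
grip_force: 60.9
```

```bash
python3 st.py
```

```text
[ 0.6103 -0.0553  0.1407] 11.05 bed [ 0.103  -0.0697  0.0079] Fbed [-4.6084  1.9281 11.8828] tau [0.038  1.3083 0.02  ] 0.017526315716661276 60.88549733161926
[[-1.      0.0007  0.0014]
 [ 0.0007  1.     -0.001 ]
 [-0.0014 -0.001  -1.    ]]
```

Contact is at the expected height (12 N), so I'm releasing gently and backing off along the normal.

Request:
jog_arm(
  increments=[
    [[0,0,-0.004,0,0,0,195],[0,0,0,0,0,0,185],[0,0,0,0,0,0,170],[0,0,0,0,0,0,150],[0,0,0,0,0,0,130],[0,0,0,0,0,0,130],[0,0,-0.02,0,0,0,130],[0,0,-0.06,0,0,0,130],[0,0,-0.08,0,0,0,130],[0,0,-0.08,0,0,0,130],[-0.04,0,-0.08,0,0,0,130],[0,0,-0.08,0,0,0,130]],
  ],
)

```text
clock: 12.25
tcp_pos: [0.5775, -0.0542, 0.2371]
orientation: [0.218, 0.018, 0.976, -0.004]
wrist_force: [0.1, 0.2, 0.5]
finger_gap: 0.0418
grip_force: 0.0
```

```bash
cat > pl.py <<'E'
from h import *
np.set_printoptions(precision=4,suppress=True)
Rb,o=bedT(BED); t=np.radians(25)
zt=Rb@np.array([np.sin(t),0,-np.cos(t)]); KR=axes(-Rb[:,0],zt)
E
python3 -c "
from pl import *
p,r=plan([o+Rb@[.11,.0,.13],o+Rb@[.125,.1,.10]],KR,10,255)
plan([o+Rb@[.169,.1,.047]],KR,5,255,p,r)"
```

```text
[[0.004,0.068,-0.021,0.0,-0.014,0.0,255],[0.003,0.069,-0.02,0.0,-0.014,0.0,255],[0.002,0.068,-0.021,0.0,-0.013,0.0,255],[0.002,0.068,-0.021,0.0,-0.014,0.0,255],[-0.006,0.068,0.018,0.0,-0.014,0.0,255],[-0.006,0.067,0.022,0.0,-0.014,0.0,255],[-0.004,0.068,0.022,0.0,-0.014,0.0,255],[-0.004,0.068,0.023,0.0,-0.013,0.0,255],[-0.002,0.068,0.022,0.0,-0.014,0.0,255],[-0.002,0.067,0.023,0.0,-0.014,0.0,255]]
end [0.5975 0.1149 0.2334] err [ 0.0001 -0.0001 -0.0001] max mm 17.975678012247553 deg 2.52
[[-0.014,0.0,0.053,0.0,0.0,0.0,255],[-0.014,0.0,0.053,0.0,0.0,0.0,255],[-0.014,0.0,0.054,0.0,0.0,0.0,255],[-0.014,0.0,0.053,0.0,0.0,0.0,255],[-0.014,0.001,0.053,0.0,0.0,0.0,255]]
end [0.6596 0.1128 0.204 ] err [-0.      0.0001  0.    ] max mm 13.946325680981351 deg 0.0
```

Request:
jog_arm(
  increments=[
    [[0.004,0.068,-0.021,0,-0.014,0,255],[0.003,0.069,-0.02,0,-0.014,0,255],[0.002,0.068,-0.021,0,-0.013,0,255],[0.002,0.068,-0.021,0,-0.014,0,255],[-0.006,0.068,0.018,0,-0.014,0,255],[-0.006,0.067,0.022,0,-0.014,0,255],[-0.004,0.068,0.022,0,-0.014,0,255],[-0.004,0.068,0.023,0,-0.013,0,255],[-0.002,0.068,0.022,0,-0.014,0,255],[-0.002,0.067,0.023,0,-0.014,0,255],[0,0,0,0,0,0,255]],
  ],
)

```text
clock: 13.35
tcp_pos: [0.5952, 0.1167, 0.2293]
orientation: [0.42, 0.015, 0.907, -0.007]
wrist_force: [-1.3, -0.1, -0.7]
finger_gap: -0.0
grip_force: 0.0
```

```bash
python3 st.py; python3 - <<'E'
from pl import *
ims=[]
for n in('side','top'):
    c=cams.read_camera(n)
    w=o+np.array([(.002,-.07,.01),(.192,-.07,.01),(.165,.056,.056)])@Rb.T
    uv=proj(c,w);m=uv.mean(0).astype(int);a=cv2.resize(c['pixels'][m[1]-45:m[1]+45,m[0]-50:m[0]+50,::-1],None,fx=4,fy=4)
    for q in uv: cv2.circle(a,tuple(int(v) for v in (q-m+[50,45]+.5)*4),3,(0,255,255),1)
    ims.append(a)
cv2.imwrite('pics/f.png',np.hstack(ims))
plan([o+Rb@[.169,.1,.047]],KR,5,255)
E
```

```text
[0.5952 0.1167 0.2293] 13.35 bed [0.1212 0.1016 0.0972] Fbed [-1.4264 -0.1491 -0.0837] tau [-0.0047  0.7387  0.0172] -1.1662474144914147e-05 0.0
[[-0.9083 -0.0019  0.4184]
 [-0.0015  1.      0.0012]
 [-0.4184  0.0004 -0.9083]]
[[-0.016,0.0,0.053,0.0,0.0,0.0,255],[-0.016,-0.001,0.052,0.0,0.0,0.0,255],[-0.016,0.0,0.053,0.0,-0.001,0.0,255],[-0.016,0.0,0.053,0.0,0.0,0.0,255],[-0.016,0.0,0.053,0.0,0.0,0.0,255]]
end [0.6596 0.1128 0.2039] err [ 0.      0.0001 -0.0001] max mm 13.840610535666409 deg 0.18
```

View pics/f.png

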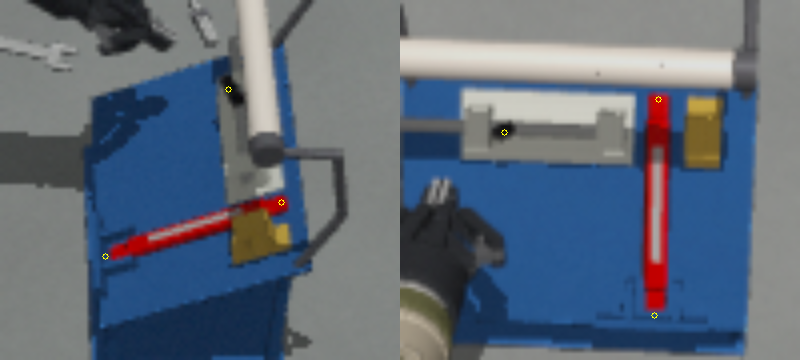

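Picture: the lever lies flat between the cheeks, its lower end (top crop (655,309)) about 5 mm short of the ledge and its upper end between guide and keeper. That is within tolerance. The knob is at (504,132), on its prediction, with the bolt still withdrawn. Moving the closed fingers to the left of the knob.

Request:
jog_arm(
  increments=[
    [[-0.016,0,0.053,0,0,0,255],[-0.016,0,0.053,0,0,0,255],[-0.016,0,0.053,0,0,0,255],[-0.016,0,0.053,0,0,0,255],[-0.016,0,0.053,0,0,0,255],[0,0,0,0,0,0,255],[0,0,0,0,0,0,255]],
  ],
)

```text
clock: 14.15
tcp_pos: [0.6605, 0.1119, 0.2045]
orientation: [0.421, 0.017, 0.907, -0.008]
wrist_force: [0.0, -0.7, -0.6]
finger_gap: -0.0003
grip_force: 0.0
```

```bash
python3 st.py
```

```text
[0.6605 0.1119 0.2045] 14.15 bed [0.1701 0.0992 0.047 ] Fbed [-0.2124 -0.6712 -0.5477] tau [ 0.0231  0.6865 -0.0075] -0.0003222829821922952 0.0
[[-0.9073  0.0018  0.4204]
 [ 0.0012  1.     -0.0018]
 [-0.4204 -0.0011 -0.9073]]
```

Request:
jog_arm(
  increments=[
    [[0,-0.03,0,0,0,0,255],[0,-0.03,0,0,0,0,255],[0,-0.03,0,0,0,0,255],[0,-0.03,0,0,0,0,255],[0,-0.03,0,0,0,0,255],[0,-0.03,0,0,0,0,255],[0,-0.03,0,0,0,0,255],[0,-0.03,0,0,0,0,255],[0,-0.03,0,0,0,0,255],[0,-0.03,0,0,0,0,255]],
  ],
)

```text
clock: 15.15
tcp_pos: [0.6575, 0.0372, 0.204]
orientation: [0.421, 0.017, 0.907, -0.008]
wrist_force: [-2.1, 2.6, 0.6]
finger_gap: -0.0
grip_force: 1.6
```

```bash
python3 st.py; python3 - <<'E'
from pl import *
for n in('side','top'):
    c=cams.read_camera(n)
    r=spotter.landmark_of('bolt_knob',n)
    ys=np.array([.056,.03,.01,-.013]); uv=proj(c,o+np.array([(.165,y,.056) for y in ys])@Rb.T)
    print(n,[(q['uv'],q['conf']) for q in r][:2],uv.tolist())
E
```

```text
[0.6575 0.0372 0.204 ] 15.15 bed [0.1695 0.0244 0.0467] Fbed [-1.7283  2.4749  1.4641] tau [0.4687 0.7204 0.2844] -2.6360937288240014e-06 1.5815550461411476
[[-0.9073  0.0008  0.4205]
 [ 0.0005  1.     -0.0008]
 [-0.4205 -0.0005 -0.9073]]
side [([357.6, 183.7], 0.65), ([362.3, 163.2], 0.57)] [[356.74989667937433, 174.8116326335492], [357.3045501439817, 179.5440813753737], [357.73723130634886, 183.2358304639783], [358.24142929666, 187.5377798740796]]
top [([290.7, 135.4], 0.62)] [[274.729897696692, 133.56274980835235], [282.4511315328322, 133.75196067928815], [288.3972346096042, 133.89767150293454], [295.2424596805989, 134.06541554811187]]
```

The bolt is following at about 2.5 N, with the knob near y = 0.005 and about 17 mm to go.

Request:
jog_arm(
  increments=[
    [[0,-0.02,0,0,0,0,255],[0,-0.02,0,0,0,0,255],[0,-0.012,0,0,0,0,255],[0,-0.008,0,0,0,0,255],[0,0,0,0,0,0,255]],
  ],
)

```text
clock: 15.85
tcp_pos: [0.657, 0.0224, 0.204]
orientation: [0.422, 0.017, 0.907, -0.008]
wrist_force: [-1.0, 1.5, -0.6]
finger_gap: 0.0001
grip_force: 0.7
```

```bash
python3 st.py
```

```text
[0.657  0.0224 0.204 ] 15.85 bed [0.1695 0.0096 0.0468] Fbed [-1.2251  1.5084 -0.0956] tau [0.3293 0.7191 0.1552] 0.00013184203551313433 0.7429781556129456
[[-0.9073  0.0012  0.4206]
 [ 0.0007  1.     -0.0014]
 [-0.4206 -0.001  -0.9073]]
```

Request:
jog_arm(
  increments=[
    [[0,-0.006,0,0,0,0,255],[0,-0.006,0,0,0,0,255],[0,0,0,0,0,0,255]],
  ],
)

```text
clock: 16.15
tcp_pos: [0.6569, 0.0216, 0.2041]
orientation: [0.422, 0.015, 0.907, -0.006]
wrist_force: [1.1, 7.1, 0.4]
finger_gap: 0.0
grip_force: 3.8
```

```bash
python3 st.py
```

```text
[0.6569 0.0216 0.2041] 16.15 bed [0.1695 0.0088 0.0468] Fbed [0.9731 7.1255 0.0262] tau [1.3543 0.6898 0.6721] 2.9389805517284615e-06 3.8122916221618652
[[-0.9072 -0.0018  0.4207]
 [-0.0004  1.      0.0034]
 [-0.4207  0.003  -0.9072]]
```

Request:
jog_arm(
  increments=[
    [[0,-0.008,0,0,0,0,255],[0,-0.008,0,0,0,0,255],[0,0,0,0,0,0,255]],
  ],
)

```text
clock: 16.45
tcp_pos: [0.6567, 0.0213, 0.2041]
orientation: [0.422, 0.013, 0.907, -0.003]
wrist_force: [0.7, 18.9, 0.3]
finger_gap: -0.0004
grip_force: 9.2
```

```bash
python3 st.py
```

```text
[0.6567 0.0213 0.2041] 16.45 bed [0.1694 0.0085 0.0469] Fbed [ 0.1505 18.8683  0.2365] tau [3.2145 0.6267 1.4942] -0.00038193252085213586 9.174185693264008
[[-0.9071 -0.007   0.4209]
 [-0.0022  0.9999  0.012 ]
 [-0.421   0.01   -0.907 ]]
```

The bolt is hard against its stop at y = 0.0085, where full travel was predicted. Backing off to the left, then straight back along the tool.

Request:
jog_arm(
  increments=[
    [[0,0.03,0,0,0,0,255],[0,0.06,0,0,0,0,255],[0,0.04,-0.04,0,0,0,255],[0,0,-0.1,0,0,0,255],[0,0,-0.12,0,0,0,255],[0,0,-0.12,0,0,0,255],[0,0,-0.12,0,0,0,255],[0,0.1,-0.06,0,0,0,255],[0,0.1,0,0,0,0,255],[0,0.1,0,0,0,0,255],[0,0,0,0,0,0,255],[0,0,0,0,0,0,255]],
  ],
)

```text
clock: 17.65
tcp_pos: [0.5533, 0.1275, 0.2945]
orientation: [0.422, 0.016, 0.907, -0.008]
wrist_force: [-0.3, -0.1, 0.6]
finger_gap: 0.0004
grip_force: 0.0
```

```bash
python3 st.py; python3 - <<'E'
from pl import *
ims=[]
for n in('side','top'):
    c=cams.read_camera(n)
    w=o+np.array([(.0,-.07,.01),(.19,-.07,.01),(.165,-.013,.056)])@Rb.T
    uv=proj(c,w);m=uv.mean(0).astype(int);a=cv2.resize(c['pixels'][m[1]-38:m[1]+38,m[0]-40:m[0]+40,::-1],None,fx=5,fy=5)
    for q in uv: cv2.circle(a,tuple(int(v) for v in (q-m+[40,38]+.5)*5),3,(0,255,255),1)
    ims.append(a)
cv2.imwrite('pics/g.png',np.hstack(ims))
E
```

```text
[0.5533 0.1275 0.2945] 17.65 bed [0.1104 0.111  0.1742] Fbed [-0.0081 -0.0692  0.6328] tau [0.009  0.6747 0.0545] 0.00042519594107635244 0.0
[[-0.9071 -0.0003  0.4209]
 [-0.0006  1.     -0.0005]
 [-0.4209 -0.0007 -0.9071]]
```

View pics/g.png

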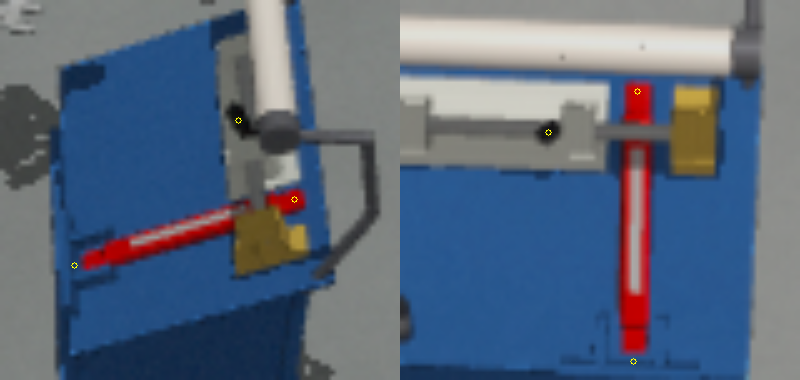

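Picture: the knob is at its home mark (548,132), the rod runs over the lever into the keeper, the lever lies straight between the cheeks, and the arm is clear.

```bash
python3 -c "
from h import *
print(ticket.hand_in())"
```

```text
the job is handed in; nothing more can be done
None
```

The red tire lever is back in its place, lying flat and straight up the slope with its lower end between the cheeks about 5 mm short of the ledge, and the bolt is slid over it to its stop in the keeper; the arm is clear, the lamp and the other parts were left alone, and the job was handed in at about 18 s (no verdict was returned).

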